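Open the dial lock on the leaf case and present it

TASK

Unlock the combination lock on the flat leaf case: turn its dial clockwise (seen from above) until the notch clicks in, then pull the shackle up fully open while the lock still sits on its ledge. Draw the open lock out from under the hasp strap, lift it by its shackle and finish while holding it up, level and still, at least 10 cm above where it sat; leave the other things where they are.

Things in the scene. Friction and masses are not known exactly. Their poses are not given: they have to be found in the camera images.
- case: Flat closed leaf case, grey sheet steel with a dark lid, fixed to the bench, 200 (x) x 300 (y) x 54 mm high. Origin: centre of its underside, on the bench. Front: its -x side, facing the robot. In front of it the lock rests on a ledge 20 mm high, which has low cheeks (top 36 mm above the bench) at both y ends and is open towards -x.
- strap_end (a point): Middle of the free front edge of the hasp strap, 61 mm above the bench; axes parallel to the case's. The strap is flat steel, 36 mm wide (y), 4 mm thick, screwed to the case lid, jutting 31 mm out over the lock's block with 3 mm between. The shackle's +x leg goes down through its eye, so the lock has to be open, and then moved 35 mm or more along -x (50 is comfortable), before it can be lifted.
- lock: Loose steel combination bar lock, about 0.5 kg: block 64 (x) x 150 (y, from -115 to +35) x 36 mm. Origin: middle of its underside below the shackle; z up. It starts on the ledge, origin at (-135, 0, 20) mm in the case's frame, axes parallel to the case's, back (+x) to the case. On top: the dial, 80 mm to the -y side of the shackle. Centre of mass about 20 mm to the -y side of the shackle.
- dial_grip (a point): Where to grip the dial: on its vertical axis, 69.5 mm above the lock's underside, 13 mm below the top of the dial's grip bar. The black grip bar is 46 mm long (this point's x), 14 mm thick (its y) and its top is 46 mm above the lock's block; under it is a disc of 52 mm diameter, 6 mm high. The point turns with the dial.
- dial (a joint): Dial angle, rad, growing clockwise seen from above; 0 = grip bar along the lock's x. Limits 0, 2.4; starts in 0 to 0.3; friction 0.03 N m. Its notch lies somewhere in 0.83 to 1.37, new each time, unseen. The bolt falls from 0.3 rad before the notch's middle (drawing the dial on), is fully in within 0.1 rad of it; turning on meets about 0.3 N m and lifts it out again.
- bolt (a joint): Slide of the locking bolt, m: 0 = out, shackle locked; 0.005 = dropped fully into the dial's notch, shackle free (from about 0.0035). A small brass pin in a slot on the lock's top, between dial and shackle, moves with it: 5 mm towards the dial.
- shackle_grip (a point): Middle of the shackle's top bar, 81 mm above the lock's underside when closed; moves with the shackle, axes parallel to the lock's. The bar is 54 mm long (x), 10 mm thick (y), 14 mm high; grip it from above across its thickness. 10 mm thick legs at x = -22 and +22 mm. The lock can be carried by it.
- shackle (a joint): How far the shackle is pulled up out of the lock, m: 0 = closed, 0.026 = fully open (stop; its +x leg then ends 18 mm above the block, clear above the strap). Friction 2 N when free; locked it does not move. When the lock hangs by the shackle it stays fully out.
- book: Blue cloth-bound book lying on the case lid, 115 x 160 x 26 mm (bystander). Origin: centre of its underside.
- weight: Dark steel press weight with a knob, 68 mm diameter, 66 mm high, on the case lid (bystander). Origin: centre of its underside.
- tape: Roll of paper tape lying flat, 84 mm diameter, 24 mm high, on the bench (bystander). Origin: centre of its underside.
- folder: Flat white folding bone, 150 x 22 x 5 mm, on the bench in front of the case (bystander). Origin: centre of its underside.
- pot: Clear plastic pot, 84 mm diameter, 85 mm high, on the bench (bystander). Origin: centre of its underside.
- brush: Glue brush lying on the bench (bystander).
- gel: Clear bottle, 60 mm diameter, 150 mm high, on the bench beside the case (bystander). Origin: centre of its underside.

How it is judged:
By the outcome, as a careful person would: the job done as asked, in the order asked, and still so for the second after the job is handed in, while the arm keeps its last pose, push and grip.
It also fails if it takes over 54 s, if anything falls off the work surface, if the arm or the gripper's body presses on something with over 40 N, if the wrist force passes 120 N, or if a joint passes its speed limit or range.

ROBOT

A 6-joint arm with a two-finger parallel gripper is mounted at the origin on the work surface. World frame = base frame: x ahead of the robot, y to its left, z up, the work surface at z = 0. Lengths are in m, angles in rad, forces in N, time in s.
With the tool pointing down it reaches from about 0.325 to 0.9 m from the base axis. Payload 6.1 kg.
Tool frame: the origin (TCP) lies at the very end of the fingers, on their centre line; the grasp point (between the pads) lies 19 mm behind it (env.tcp_to_grasp is the distance from the TCP to the grasp point, in m); z points along the fingers, y is the line along which they close (so a half turn about z gives the same grasp; the last joint's range is limited). The gripper opens to 87 mm and grips with 3 to 60 N. Pads are 19 mm wide; open, the fingers measure 117 mm over their backs; the gripper's body (75 mm by 190 mm) begins 51 mm behind the grasp point.
Start: joints at [-1.365, 0.22, 1.526, -0, 1.395, -0.126], TCP at [0.204, -0.591, 0.223] pointing down, gripper open.
Joint ranges: [-2.98, 2.98], [-0.91, 2.08], [0.09, 2.57], [-1.24, 4.39], [0.2, 2.65], [-2.68, 2.68]. Speed limits (rad/s): [2.57, 2.57, 3.01, 3.14, 3.14, 3.14].

INTERFACE

Orientations are given as a rotation vector (axis times angle).
In Python, from station import readout, optics, job_done, env gives the robot as it stands. The module is installed in compiled form; this text tells all that it offers.
- The arm moves only by the shell command python3 -m crank 'ROWS' [FORCE]. ROWS is JSON, a list of rows, each a list of 3 entries, a list of its own where there are three numbers: the shift along the tool's x, y, z in m, then the turn, a rotation vector about the tool's x, y, z in degrees, then the closure, from 0 (fully open) to 1 (shut). A call has 1 to 8 rows; each row is the pose to reach, as a shift and turn from the pose commanded when the call began, along the tool's axes at that moment; what a row does not reach only later rows make up. A row lasts 1/8 s, in which the tool goes at most 62.5 mm and 10.7 degrees, less where a joint would pass 70% of its speed; a pose out of reach is approached as far as the arm can. A call with a gripper value outside its range is refused whole. The fingers move at their own pace and stop on an object; FORCE is the grip in N (left out, the last holds). Time passes only in rows, so rows that repeat a pose let the fingers close. It gives the time, the measured TCP pose, the force, the opening and the grip force at its end, in the units of the state.
- readout.get_state(): the state, without advancing time (a new reading comes with each control period).
- optics.camera(name): name is "scene" or "top" or "wrist"; returns a dict with "img" (384x512x3 uint8, red, green, blue), "fx", "fy", "cx", "cy" (pixels), "position" and "attitude" of the camera in the world. Camera axes: x right, y up, looking along -z (the intrinsics and any distortion apply to the point x, -y, -z); pixel columns grow to the right and rows downward; lengths in m; the calibration is good to about 2 mm. A picture is of the moment at which its call begins. There is no depth.
- job_done(): hands the job in; it is judged then, once.
The state is a dict: "time_s": time; "joint_pos": joint angles; "joint_velocities": joint speeds; "effort": joint torques, N m; "tool_pos": TCP position; "orientation": TCP orientation; "force": force on the tool from outside, world axes, zero at the start; "ft_torque": the same for the moment, N m; "width": opening from 0.0 (shut) to 1.0 (fully open); "gripper_force": force on a finger pad.
Only numpy, scipy, OpenCV 4.12 (cv2) and the standard library are available. Lean on these libraries where they do the work, as an engineer would, in place of code of your own. Each camera call takes 0.05 s, during which the arm holds its last target. There are 200 camera calls.

## Working session

There is one attempt and no reset: what is moved stays moved. The work goes in short steps, Python scripts to look and compute and a shell command to move; the robot and the scene stay as the last step left them, time stands still between calls to the robot, and variables do not carry over. Pictures are saved under pics/ and viewed, at most 10 in all, crops included, and the job is handed in when it is done.

```bash
mkdir -p pics; ls; python3 - <<'E'
from station import readout, optics, env
import cv2,numpy as np
s=readout.get_state(); print({k:np.round(v,3) for k,v in s.items()}, env.tcp_to_grasp)
ims=[]
for n in("scene","top"):
    c=optics.camera(n); print(n,[(k,np.round(c[k],4)) for k in c if k!="img"])
    cv2.imwrite(f"pics/{n}0.png",c["img"][:,:,::-1])
E
```

```text
pics
{'time_s': np.float64(0.0), 'joint_pos': array([-1.365,  0.221,  1.528, -0.   ,  1.395, -0.126]), 'joint_velocities': array([0.   , 0.   , 0.   , 0.002, 0.   , 0.003]), 'effort': array([-1.0000e-03, -4.9462e+01, -3.8737e+01,  7.0000e-02,  5.7000e-02,
       -0.0000e+00]), 'tool_pos': array([ 0.203, -0.59 ,  0.221]), 'orientation': array([-3.097, -0.518,  0.   ]), 'force': array([ 0.112,  0.516, -0.203]), 'ft_torque': array([ 0.027, -0.035,  0.032]), 'gripper_force': np.float64(0.0), 'width': np.float64(1.002)} 0.0187
scene [('fx', np.float64(406.395)), ('fy', np.float64(406.395)), ('cx', np.float64(247.2006)), ('cy', np.float64(186.6904)), ('position', array([0.9424, 0.4393, 0.745 ])), ('attitude', array([0.3392, 0.8421, 2.3049]))]
top [('fx', np.float64(388.7982)), ('fy', np.float64(388.7982)), ('cx', np.float64(254.7608)), ('cy', np.float64(195.3531)), ('position', array([0.4446, 0.0206, 1.1537])), ('attitude', array([ 0.1209, -0.0752, -1.5504]))]
```

View pics/top0.png

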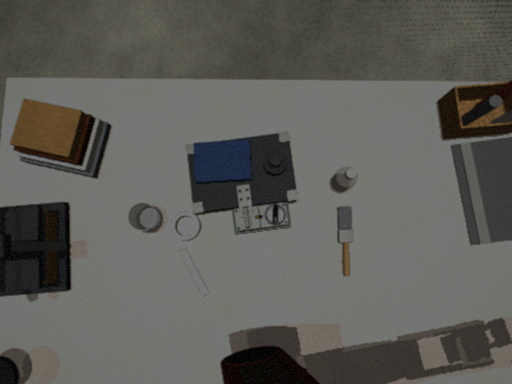

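View pics/scene0.png

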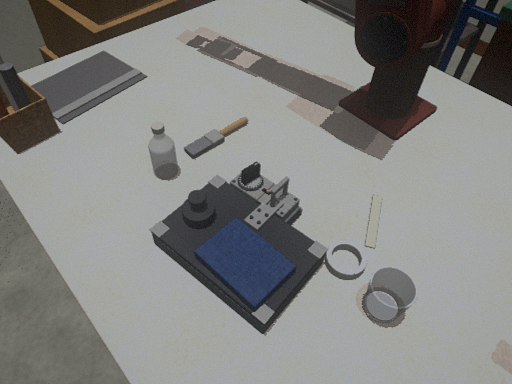

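```bash
cat > h.py <<'E'
import cv2,numpy as np
from scipy.spatial.transform import Rotation as R
from station import readout, optics, env
def ray(c,u,v):
    d=R.from_rotvec(c["attitude"]).apply([(u-c["cx"])/c["fx"],-(v-c["cy"])/c["fy"],-1]); return np.array(c["position"]),d
def onz(c,u,v,z):
    p,d=ray(c,u,v); return p+d*(z-p[2])/d[2]
def proj(c,P):
    q=R.from_rotvec(c["attitude"]).inv().apply(np.atleast_2d(P)-c["position"])
    return np.c_[c["cx"]-c["fx"]*q[:,0]/q[:,2], c["cy"]+c["fy"]*q[:,1]/q[:,2]]
def save(c,name,box=None,s=1,g=1):
    im=c["img"][:,:,::-1]
    if box: im=im[box[1]:box[3],box[0]:box[2]]
    im=np.clip(255*(im/255.)**(1/g),0,255).astype(np.uint8)
    cv2.imwrite(f"pics/{name}.png",cv2.resize(im,None,fx=s,fy=s,interpolation=cv2.INTER_CUBIC))
E
python3 - <<'E'
from h import *
t=optics.camera("top"); s=optics.camera("scene")
save(t,"topc",(180,130,304,244),5,1.8); a=cv2.imread("pics/topc.png")
save(s,"scc",(145,150,335,330),4,1.6)
for u,v in((190,149),(288,133),(193,213),(297,200),(237,232),(289,227)): print(u,v,onz(t,u,v,.054).round(4))
E
```

```text
190 149 [0.7156 0.2453 0.054 ]
288 133 [ 0.7668 -0.0388  0.054 ]
193 213 [0.5292 0.2291 0.054 ]
297 200 [ 0.5714 -0.0661  0.054 ]
237 232 [0.4777 0.1022 0.054 ]
289 227 [ 0.4945 -0.0441  0.054 ]
```

View pics/topc.png

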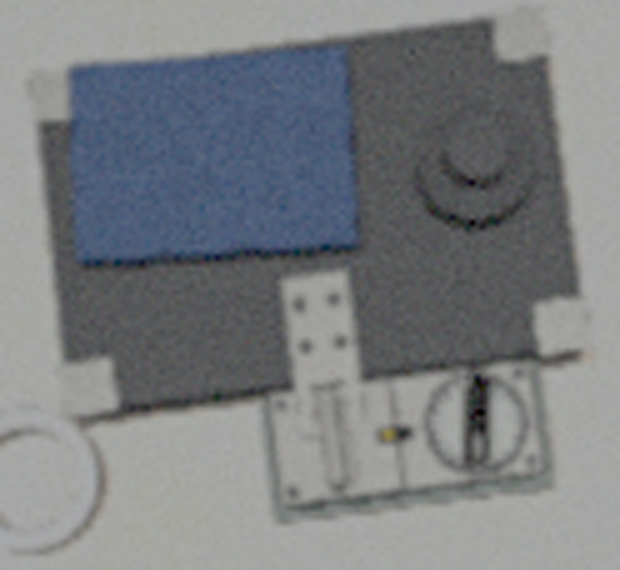

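```bash
python3 -c "
import cv2;a=cv2.imread('pics/scc.png');print(a.shape);cv2.imwrite('pics/scc2.png',a[:600,:760])"
```

```text
(720, 760, 3)
```

View pics/scc2.png

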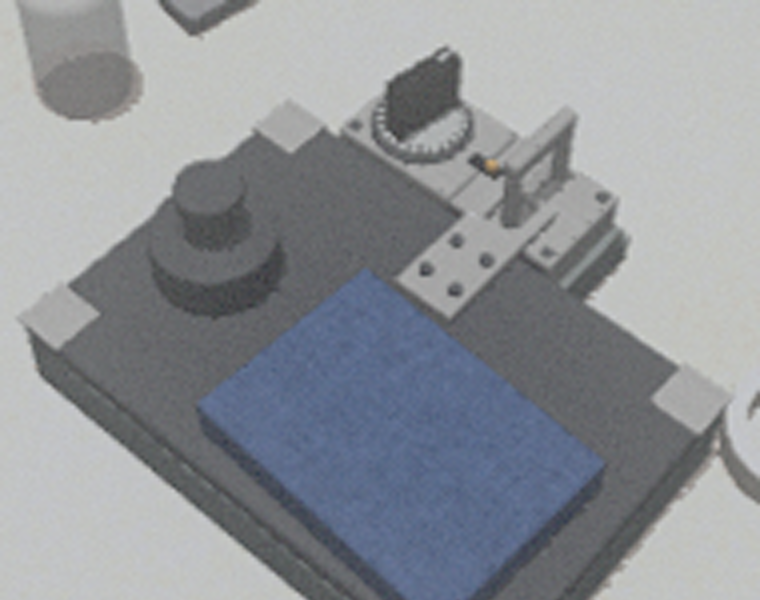

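The top crop shows the case's corner patches, the dial disc at crop (476,421), and the shackle bar from (325,385) to (343,490). The brass pin sits at (388,434). The scene crop shows the dial bar at (450,55)-(390,90) and the shackle bar at (572,112)-(505,165).

```bash
python3 - <<'E'
from h import *
t=optics.camera("top"); s=optics.camera("scene")
T=lambda x,y,z:onz(t,(x+.5)/5-.5+180,(y+.5)/5-.5+130,z)
S=lambda x,y,z:onz(s,(x+.5)/4-.5+145,(y+.5)/4-.5+150,z)
P=np.array([T(28,74,.054),T(545,8,.054),T(62,417,.054),T(590,350,.054)])
M=np.array([[100,150],[100,-150],[-100,150],[-100,-150]])/1000.
def fit(P):
    c=P.mean(0)[:2]; q=P[:,:2]-c; a=np.arctan2((M[:,0]*q[:,1]-M[:,1]*q[:,0]).sum(),(M*q).sum()); return c,a
c,a=fit(P);print("case",c,np.degrees(a))
Rm=np.array([[np.cos(a),-np.sin(a)],[np.sin(a),np.cos(a)]])
print("resid",((P[:,:2]-c)@Rm-M).round(4).tolist())
Q=np.array([S(20,318,.054),S(728,398,.054),S(287,98,.054)]);print("scene corners in case",((Q[:,:2]-c)@Rm).round(4).tolist())
L=lambda p:((p[:2]-c)@Rm-[-.135,0]).round(4)
print("top: disc",L(T(476,421,.062)),"shk ends",L(T(326,383,.108)),L(T(343,490,.108)),"bar",L(T(480,375,.102)),L(T(478,464,.102)))
print("scn: shk ends",L(S(572,112,.108)),L(S(507,163,.108)),"bar",L(S(452,53,.102)),L(S(388,88,.102)), "disc",L(S(422,125,.062)))
for n,p in(("lock",(-.135,0)),("dial",(-.135,-.08)),("strap",(-.131,0))): print(n,c+Rm@p)
E
```

```text
case [0.65074332 0.09585978] 8.099276138637642
resid [[0.0007, 0.0013], [0.001, -0.0021], [-0.0012, 0.0018], [-0.0005, -0.001]]
scene corners in case [[0.1009, -0.1522], [-0.0997, 0.1465], [-0.0997, -0.1555]]
top: disc [ 0.0019 -0.0814] shk ends [ 0.0288 -0.0021] [-0.0296 -0.0044] bar [ 0.0234 -0.0855] [-0.0243 -0.0782]
scn: shk ends [-0.0233 -0.0013] [ 0.027 -0.005] bar [-0.0187 -0.0796] [ 0.0243 -0.0886] disc [ 0.0048 -0.0799]
lock [0.51708988 0.0768398 ]
dial [ 0.52836098 -0.00236223]
strap [0.52104999 0.07740336]
```

```bash
cat >> h.py <<'E'
C=np.array([.65074,.09586]);A=np.radians(8.1)
RM=np.array([[np.cos(A),-np.sin(A)],[np.sin(A),np.cos(A)]])
def case(x,y,z): return np.r_[C+RM@[x,y],z]
LOCK=case(-.1335,-.0025,.02);DIAL=case(-.1335,-.0825,.02)
def togo(P,yaw):
    s=readout.get_state(); r=R.from_rotvec(s["orientation"]); x=r.apply([1,0,0]);z=r.apply([0,0,1])
    y0=np.degrees(np.arctan2(x[1],x[0]))
    print("t",s["time_s"].round(2),"pos",s["tool_pos"].round(4),"yaw",y0.round(2),"tilt",np.degrees(np.arccos(-z[2])).round(2),"F",s["force"].round(1),"w",s["width"].round(3),"g",s["gripper_force"].round(1),"j",s["joint_pos"].round(2))
    print("shift",r.inv().apply(P-s["tool_pos"]).round(4),"turnz",(-(yaw-y0)).round(2))
E
python3 -c "
from h import *
print(LOCK,DIAL);P=DIAL.copy();P[2]=.2;togo(P,178)"
```

```text
[0.51892409 0.07457463 0.02      ] [ 0.53019619 -0.00462727  0.02      ]Traceback (most recent call last):
  File "<string>", line 3, in <module>
    print(LOCK,DIAL);P=DIAL.copy();P[2]=.2;togo(P,178)
                                           ~~~~^^^^^^^
  File "h.py", line 23, in togo
    print("t",s["time_s"].round(2),"pos",s["tool_pos"].round(4),"yaw",y0.round(2),"tilt",np.degrees(np.arccos(-z[2])).round(2),"F",s["force"].round(1),"w",s["width"].round(3),"g",s["gripper_force"].round(1),"j",s["joint_pos"].round(2))
              ^^^^^^^^^^^^^^^^^
AttributeError: 'float' object has no attribute 'round'
```

```bash
sed -i 's/s\["time_s"\].round(2)/round(float(s["time_s"]),2)/; s/s\["width"\].round(3)/round(float(s["width"]),3)/; s/s\["gripper_force"\].round(1)/round(float(s["gripper_force"]),1)/' h.py
python3 -c "
from h import *
P=DIAL.copy();P[2]=.2;togo(P,178)"
```

```text
t 0.3 pos [ 0.2035 -0.5907  0.2222] yaw 19.01 tilt 0.04 F [-0.1 -0.9 -0.2] w 1.001 g 0.0 j [-1.37  0.22  1.53 -0.    1.39 -0.13]
shift [ 0.4998 -0.4477  0.0225] turnz -158.99
```

```bash
python3 -m crank '[[[0.05,-0.04,0],[0,0,-10],0],[[0.09,-0.08,0],[0,0,-20],0],[[0.135,-0.12,0],[0,0,-30],0],[[0.18,-0.16,0],[0,0,-40],0],[[0.225,-0.2,0],[0,0,-50],0],[[0.27,-0.24,0],[0,0,-60],0],[[0.315,-0.28,0],[0,0,-70],0],[[0.36,-0.32,0],[0,0,-80],0]]' 
python3 -c "
from h import *
P=DIAL.copy();P[2]=.2;togo(P,178)"
```

```text
time_s: 1.3
tool_pos: [0.4405, -0.1694, 0.2229]
orientation: [2.033, 2.394, 0.0]
force: [1.4, -1.0, 0.5]
width: 1.001
gripper_force: 0.0
t 1.3 pos [ 0.4405 -0.1694  0.2229] yaw 99.33 tilt 0.06 F [ 1.4 -1.   0.5] w 1.001 g 0.0 j [-0.53 -0.16  1.91  0.    1.38 -0.7 ]
shift [0.148  0.1152 0.0229] turnz -78.67
```

```bash
python3 -m crank '[[[0.03,0.02,0],[0,0,-10],0],[[0.06,0.04,0],[0,0,-20],0],[[0.09,0.06,0],[0,0,-30],0],[[0.12,0.08,0.01],[0,0,-40],0],[[0.135,0.1,0.02],[0,0,-50],0],[[0.148,0.115,0.023],[0,0,-60],0],[[0.148,0.115,0.023],[0,0,-70],0],[[0.148,0.115,0.023],[0,0,-79],0]]' 
python3 -c "
from h import *
P=DIAL.copy();P[2]=.2;togo(P,178)
w=optics.camera('wrist');save(w,'w1',None,1.5,1.6);print(w['position'],w['attitude'],w['fx'],w['cx'],w['cy'])"
```

```text
time_s: 2.3
tool_pos: [0.5301, -0.0065, 0.1993]
orientation: [-0.045, -3.141, -0.0]
force: [-0.3, -0.6, 0.2]
width: 1.002
gripper_force: 0.0
t 2.3 pos [ 0.5301 -0.0065  0.1993] yaw 178.36 tilt 0.03 F [-0.3 -0.6  0.2] w 1.002 g 0.0 j [-0.16  0.01  1.8  -0.    1.33 -1.7 ]
shift [-0.      0.0019 -0.0007] turnz 0.36
[ 0.45315896 -0.00490233  0.36119904] [-0.22375373 -0.21795218  1.53113346] 321.9977497273918 257.6817670041925 188.3712742558886
```

View pics/w1.png

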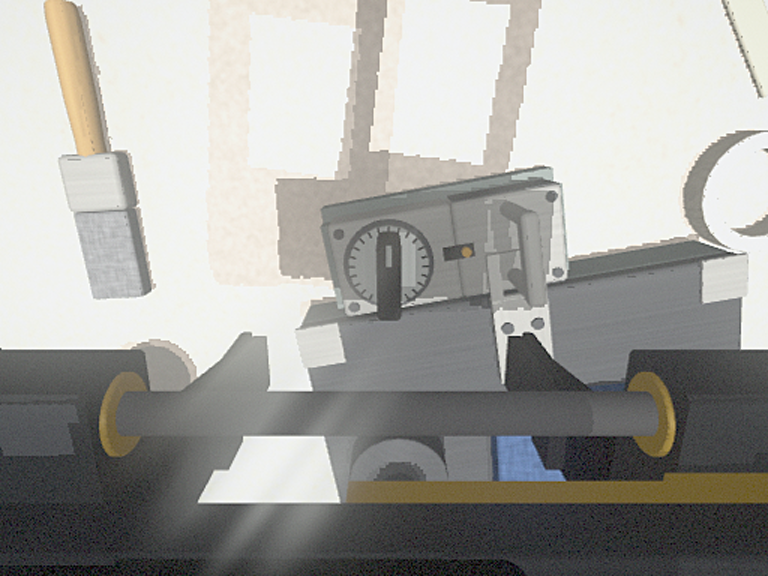

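The wrist view shows the dial disc centred at (389,264), with the bar spanning roughly (389,240) to (389,318). The shackle's top bar runs from (513,205) to (535,303), and the brass pin is at (467,252).

```bash
python3 -c "
from h import *
w=optics.camera('wrist');W=lambda x,y,z:onz(w,(x+.5)/1.5-.5,(y+.5)/1.5-.5,z)
f=lambda p:(RM.T@(p[:2]-C)).round(4)
print('disc',W(389,264,.062).round(4),f(W(389,264,.062)))
a=W(389,318,.102);b=W(389,250,.102);print('bar',a.round(4),b.round(4),np.degrees(np.arctan2((a-b)[1],(a-b)[0])))
a=W(536,303,.108);b=W(514,210,.108);print('shk',a.round(4),b.round(4),f(a),f(b))
P=DIAL.copy();P[2]=.02+.0695-.0187;togo(P,178.)"
```

```text
disc [ 0.5275 -0.0057  0.062 ] [-0.1363 -0.0832]
bar [ 0.5493 -0.0064  0.102 ] [ 0.5097 -0.0055  0.102 ] -1.2325606959778166
shk [0.5402 0.0751 0.108 ] [0.4885 0.0603 0.108 ] [-0.1124 -0.005 ] [-0.1656 -0.0123]
t 2.4 pos [ 0.5301 -0.0068  0.1995] yaw 178.09 tilt 0.01 F [-0.1  0.1  0.3] w 0.999 g 0.0 j [-0.16  0.01  1.8   0.    1.33 -1.7 ]
shift [-0.      0.0021  0.1287] turnz 0.09
```

```bash
python3 -m crank '[[[0.0015,0.001,0.05],[0,0,0],0],[[0.0015,0.001,0.1],[0,0,0],0],[[0.0015,0.001,0.1285],[0,0,0],0],[[0.0015,0.001,0.1285],[0,0,0],0.5],[[0.0015,0.001,0.1285],[0,0,0],1],[[0.0015,0.001,0.1285],[0,0,0],1],[[0.0015,0.001,0.1285],[0,0,0],1],[[0.0015,0.001,0.1285],[0,0,0],1]]' 25
python3 -c "
from h import *
P=DIAL.copy();P[2]=.02+.0695-.0187;togo(P,178.)"
```

```text
time_s: 3.4
tool_pos: [0.5291, -0.0059, 0.0718]
orientation: [0.055, 3.14, -0.0]
force: [-0.4, 0.5, -0.4]
width: 0.513
gripper_force: 0.0
t 3.4 pos [ 0.5291 -0.0059  0.0718] yaw 178.0 tilt 0.07 F [-0.4  0.5 -0.4] w 0.513 g 0.0 j [-0.16  0.16  1.9   0.    1.08 -1.7 ]
shift [-0.0011  0.0013  0.001 ] turnz 0.0
```

```bash
python3 -m crank '[[[0,0,0.001],[0,0,0],1],[[0,0,0.001],[0,0,0],1],[[0,0,0.001],[0,0,0],1],[[0,0,0.001],[0,0,0],1],[[0,0,0.001],[0,0,0],1],[[0,0,0.001],[0,0,0],1],[[0,0,0.001],[0,0,0],1]]'
python3 -c "
from h import *
print(readout.get_state()['ft_torque'])
P=DIAL.copy();P[2]=.02+.0695-.0187;togo(P,178.)"
```

```text
time_s: 4.28
tool_pos: [0.5285, -0.0058, 0.07]
orientation: [-0.055, -3.141, -0.0]
force: [0.1, 0.8, -0.5]
width: 0.163
gripper_force: 25.0
[ 0.20300527 -0.09180869 -0.02711288]
t 4.28 pos [ 0.5285 -0.0058  0.07  ] yaw 178.01 tilt 0.01 F [ 0.1  0.8 -0.5] w 0.163 g 25.0 j [-0.16  0.16  1.9   0.    1.08 -1.7 ]
shift [-0.0016  0.0012 -0.0008] turnz 0.01
```

```bash
cat > q.py <<'E'
from h import *
s=readout.get_state();x=R.from_rotvec(s["orientation"]).apply([1,0,0]);y=np.degrees(np.arctan2(x[1],x[0]))
a=(188.1-y)%360;print("dial rad~",np.radians(a).round(3),"tq",s["ft_torque"].round(3),"F",s["force"].round(1),"t",s["time_s"],"w",s["width"])
E
python3 -m crank '[[[0,0,0],[0,0,10],1],[[0,0,0],[0,0,20],1],[[0,0,0],[0,0,25],1],[[0,0,0],[0,0,25],1]]' >/dev/null; python3 q.py
python3 -m crank '[[[0,0,0],[0,0,4],1],[[0,0,0],[0,0,4],1]]' >/dev/null; python3 q.py
python3 -m crank '[[[0,0,0],[0,0,4],1],[[0,0,0],[0,0,4],1]]' >/dev/null; python3 q.py
python3 -m crank '[[[0,0,0],[0,0,4],1],[[0,0,0],[0,0,4],1]]' >/dev/null; python3 q.py
```

```text
dial rad~ 0.612 tq [ 0.342 -0.121 -0.06 ] F [-1.2  1.3 -0.6] t 4.775 w 0.15998118351151835
dial rad~ 0.68 tq [ 0.306 -0.204 -0.088] F [-0.3  0.8 -0.7] t 5.025 w 0.15792005412250418
dial rad~ 0.75 tq [ 0.292 -0.292 -0.11 ] F [ 1.2  1.3 -1.4] t 5.275 w 0.1608352384690883
dial rad~ 0.819 tq [ 0.097 -0.314 -0.101] F [ 1.1  0.1 -1.5] t 5.525 w 0.15728597326421687
```

```bash

python3 -m crank '[[[0,0,0],[0,0,4],1],[[0,0,0],[0,0,4],1]]' >/dev/null; python3 q.py
python3 -m crank '[[[0,0,0],[0,0,4],1],[[0,0,0],[0,0,4],1]]' >/dev/null; python3 q.py
python3 -m crank '[[[0,0,0],[0,0,4],1],[[0,0,0],[0,0,4],1]]' >/dev/null; python3 q.py
python3 -c "
from h import *
w=optics.camera('wrist');save(w,'w2',None,1.5,1.6)"
```

```text
dial rad~ 0.889 tq [ 0.089 -0.254 -0.04 ] F [ 0.5  1.  -2.5] t 5.775 w 0.15869858246599478
dial rad~ 0.958 tq [ 0.051 -0.157  0.002] F [ 0.6 -0.  -1.6] t 6.025 w 0.1574401716482957
dial rad~ 1.028 tq [ 0.061 -0.101  0.017] F [-0.3 -0.7 -1.7] t 6.275 w 0.1610199462170658
```

View pics/w2.png

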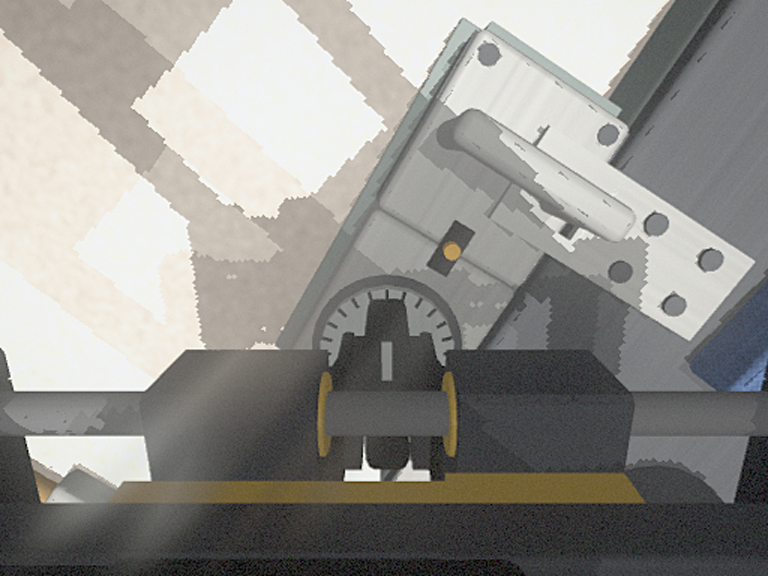

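The brass pin has moved from the shackle end of its slot to the middle, at (452,251), and the torque has fallen back to about zero. I'll measure the pin's travel.

```bash
python3 - <<'E'
from h import *
w2=optics.camera('wrist'); w1=dict(w2,position=np.array([0.45315896,-0.00490233,0.36119904]),attitude=np.array([-0.22375373,-0.21795218,1.53113346]))
def pin(im):
    h=cv2.cvtColor(im,cv2.COLOR_BGR2HSV);m=cv2.inRange(h,(12,110,90),(30,255,255))
    n,l,s,c=cv2.connectedComponentsWithStats(m);k=[i for i in range(1,n) if 20<s[i,4]<400 and c[i,1]<330];return [(s[i,4],c[i]) for i in k]
f=lambda p:(RM.T@(p[:2]-C)*1000).round(1)
for n,w in(("w1",w1),("w2",w2)):
    for a,c in pin(cv2.imread(f"pics/{n}.png")): print(n,a,c.round(1),f(onz(w,(c[0]+.5)/1.5-.5,(c[1]+.5)/1.5-.5,.058)))
W=lambda x,y,z:onz(w2,(x+.5)/1.5-.5,(y+.5)/1.5-.5,z)
print("slot ends",f(W(468,225,.056)),f(W(436,272,.056)))
E
```

```text
w2 212 [451.6 251.2] [-135.1  -39. ]
slot ends [-134.9  -27.9] [-135.3  -49. ]
```

```bash

python3 -m crank '[[[0,0,0],[0,0,0],0.5],[[0,0,0],[0,0,0],0.5],[[0,0,0],[0,0,0],0.5],[[0,0,0],[0,0,0],0.5],[[0,0,-0.03],[0,0,0],0.5],[[0,0,-0.06],[0,0,0],0.5],[[0,0,-0.06],[0,0,-10],0.5],[[0,0,-0.06],[0,0,-20],0.5]]'
python3 -c "
from h import *
togo(case(-.1353,-.0034,.13),188.1)"
```

```text
time_s: 7.38
tool_pos: [0.5291, -0.0059, 0.1308]
orientation: [0.83, 3.029, 0.0]
force: [-0.1, 0.2, -0.1]
width: 0.501
gripper_force: 0.0
t 7.38 pos [ 0.5291 -0.0059  0.1308] yaw 149.35 tilt 0.08 F [-0.1  0.2 -0.1] w 0.501 g 0.0 j [-0.16  0.08  1.87 -0.    1.2  -1.2 ]
shift [0.0506 0.0622 0.0008] turnz -38.75
```

```bash

python3 -m crank '[[[0.02,0.025,0],[0,0,-10],0.5],[[0.04,0.05,0],[0,0,-20],0.5],[[0.0506,0.062,0],[0,0,-30],0.5],[[0.0506,0.062,0],[0,0,-38.5],0.5],[[0.0506,0.062,0],[0,0,-38.5],0.5]]'
python3 -c "
from h import *
togo(case(-.1353,-.0034,.0823),188.1)
w=optics.camera('wrist');save(w,'w3',None,1.5,1.6)"
```

```text
time_s: 8.0
tool_pos: [0.5172, 0.0736, 0.1301]
orientation: [-0.205, 3.135, -0.0]
force: [-0.7, -0.4, 0.0]
width: 0.499
gripper_force: 0.0
t 8.0 pos [0.5172 0.0736 0.1301] yaw -172.53 tilt 0.01 F [-0.7 -0.4  0. ] w 0.499 g 0.0 j [-0.01  0.06  1.88 -0.    1.2  -1.71]
shift [-0.0001 -0.0002  0.0478] turnz -360.63
```

View pics/w3.png

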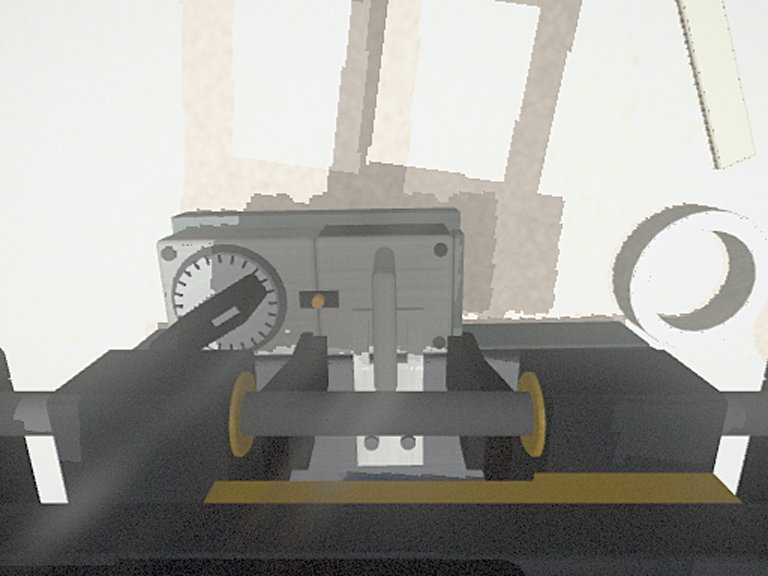

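The bar at x≈385 is centred between the fingers, and the pin at (318,300) is in the middle of its slot, so the bolt is in. Next I descend and grip.

```bash

python3 -m crank '[[[0,0,0.03],[0,0,-0.5],0.5],[[0,0,0.048],[0,0,-0.5],0.5],[[0,0,0.048],[0,0,-0.5],1],[[0,0,0.048],[0,0,-0.5],1],[[0,0,0.048],[0,0,-0.5],1],[[0,0,0.048],[0,0,-0.5],1],[[0,0,0.048],[0,0,-0.5],1],[[0,0,0.048],[0,0,-0.5],1]]' 40
python3 -c "
from h import *
togo(case(-.1353,-.0034,.0823),188.1)"
```

```text
time_s: 9.05
tool_pos: [0.5178, 0.0731, 0.0827]
orientation: [-0.219, 3.133, -0.001]
force: [-0.1, -2.2, 3.6]
width: 0.107
gripper_force: 40.0
t 9.05 pos [0.5178 0.0731 0.0827] yaw -171.99 tilt 0.08 F [-0.1 -2.2  3.6] w 0.107 g 40.0 j [-0.01  0.13  1.91 -0.    1.1  -1.72]
shift [0.0005 0.0004 0.0004] turnz -360.09
```

```bash

python3 -m crank '[[[0,0,-0.006],[0,0,0],1],[[0,0,-0.012],[0,0,0],1],[[0,0,-0.018],[0,0,0],1],[[0,0,-0.023],[0,0,0],1],[[0,0,-0.025],[0,0,0],1],[[0,0,-0.025],[0,0,0],1]]'
python3 q.py; python3 -m crank '[[[0,0,-0.001],[0,0,0],1],[[0,0,-0.001],[0,0,0],1]]'
```

```text
time_s: 9.8
tool_pos: [0.5171, 0.0735, 0.1074]
orientation: [0.219, -3.134, -0.0]
force: [-1.9, 0.9, 0.9]
width: 0.11
gripper_force: 40.0
dial rad~ 0.002 tq [0.226 0.273 0.005] F [-1.9  0.9  0.9] t 9.8 w 0.10991515514383485
time_s: 10.05
tool_pos: [0.5171, 0.0735, 0.1079]
orientation: [0.219, -3.134, -0.0]
force: [-1.3, 1.4, -1.8]
width: 0.108
gripper_force: 40.0
```

```bash

python3 -m crank '[[[0,0,-0.0005],[0,0,0],1],[[0,0,-0.0005],[0,0,0],1]]'; python3 -c "
from h import *
import time
w=optics.camera('wrist');save(w,'w4',None,1.5,1.6);togo(LOCK,188.1)"
```

```text
time_s: 10.3
tool_pos: [0.5171, 0.0734, 0.1084]
orientation: [0.219, -3.134, -0.0]
force: [-1.3, 1.4, -3.4]
width: 0.109
gripper_force: 40.0
t 10.35 pos [0.5171 0.0734 0.1084] yaw -171.99 tilt 0.01 F [-1.2  1.2 -2.9] w 0.108 g 40.0 j [-0.01  0.09  1.9   0.    1.15 -1.72]
shift [-0.002   0.0009  0.0884] turnz -360.09
```

View pics/w4.png

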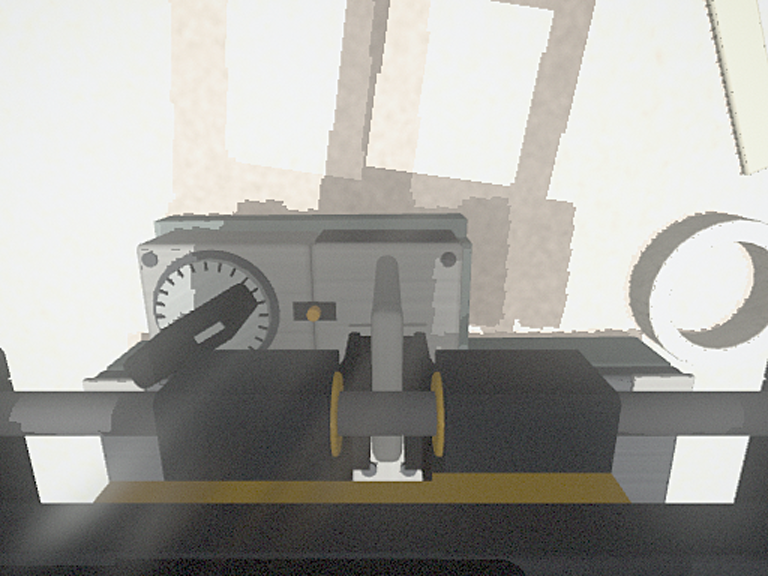

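The pin is at (313,313), still in the middle of its slot, and the shackle has been raised 25.7 mm with the upward load building, so it is at its stop. Now I draw the lock out along tool +x.

```bash

python3 -m crank '[[[0.005,0,0],[0,0,0],1],[[0.012,0,0],[0,0,0],1],[[0.02,0,0],[0,0,0],1],[[0.028,0,0],[0,0,0],1],[[0.036,0,0],[0,0,0],1],[[0.044,0,0],[0,0,0],1],[[0.05,0,0],[0,0,0],1],[[0.05,0,0],[0,0,0],1]]'; python3 -c "
from h import *
w=optics.camera('scene');save(w,'s2',(160,140,330,260),4,1.6);print(readout.get_state()['ft_torque'])"
```

```text
time_s: 11.35
tool_pos: [0.4673, 0.0663, 0.1086]
orientation: [0.219, -3.134, 0.0]
force: [0.9, 0.4, -0.9]
width: 0.107
gripper_force: 40.0
[ 0.20745903 -0.2614485   0.06727747]
```

View pics/s2.png

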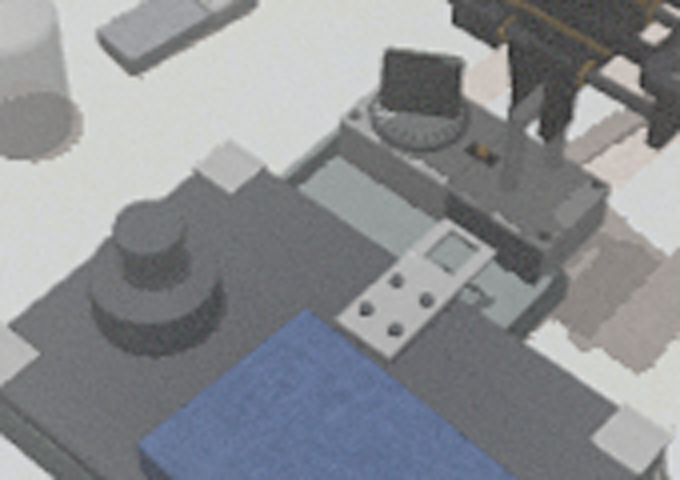

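The lock is clear of the strap and still open, with the pin in its slot at (482,152). Lifting now.

```bash

python3 -m crank '[[[0,0,0],[0,0,0],1],[[0,0,-0.005],[0,0,0],1],[[0,0,-0.02],[0,0,0],1],[[0,0,-0.04],[0,0,0],1],[[0,0,-0.06],[0,0,0],1],[[0,0,-0.08],[0,0,0],1],[[0,0,-0.1],[0,0,0],1],[[0,0,-0.12],[0,0,0],1]]' 55
python3 -m crank '[[[0,0,-0.01],[0,0,0],1],[[0,0,-0.015],[0,0,0],1],[[0,0,-0.015],[0,0,0],1],[[0,0,-0.015],[0,0,0],1],[[0,0,-0.015],[0,0,0],1],[[0,0,-0.015],[0,0,0],1],[[0,0,-0.015],[0,0,0],1],[[0,0,-0.015],[0,0,0],1]]'
python3 -c "
from h import *
w=optics.camera('scene');save(w,'s3',(130,50,350,220),3,1.6);print(readout.get_state()['ft_torque'])"
```

```text
time_s: 12.4
tool_pos: [0.4674, 0.0664, 0.2298]
orientation: [0.219, -3.134, -0.0]
force: [0.1, 0.8, -5.4]
width: 0.106
gripper_force: 55.0
time_s: 13.4
tool_pos: [0.4677, 0.0664, 0.2435]
orientation: [0.219, -3.134, -0.0]
force: [0.2, 0.0, -4.6]
width: 0.112
gripper_force: 55.0
[ 0.23959143 -0.19628169 -0.00816355]
```

View pics/s3.png

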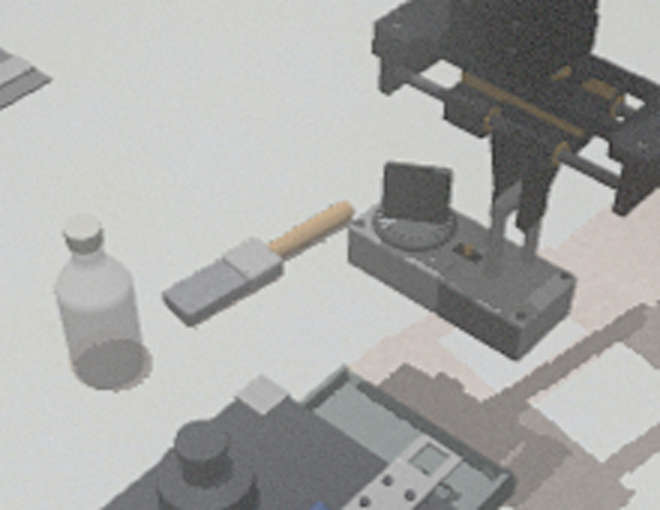

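The lock hangs level and open, about 13.5 cm above where it sat.

```bash
python3 -c "
from station import job_done
print(job_done())"
```

```text
the job is handed in; nothing more can be done
None
```

I turned the dial until the bolt dropped, opened the shackle, drew the lock clear of the strap and handed in while holding it up, level and still, about 13.5 cm above its seat at 13.4 s; nothing else was touched, as far as I could see.

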